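# Pack the tape rolls into the caddy and lock its lid

## Robot

A 7-joint arm with a two-finger parallel gripper is mounted at the origin on a cart in front of the work surface, level with it; the furniture and walls round the work are solid. World frame = base frame: x ahead of the robot, y to its left, z up, the work surface at z = 0. Lengths are in m, angles in rad, forces in N, time in s.
With the tool pointing down it reaches from about 0.4 to 0.875 m from the base axis. Payload 19.3 kg.
Tool frame: the origin (TCP) lies at the very end of the fingers, on their centre line; the grasp point (between the pads) lies 19 mm behind it; z points along the fingers, y is the line along which they close (so a half turn about z gives the same grasp; the last joint's range is limited). The gripper opens to 85 mm and grips with 20 to 120 N. Pads are 22 mm wide; open, the fingers measure 114 mm over their backs; the gripper's body (76 mm by 85 mm) begins 54 mm behind the grasp point. The pads swing forward as they close: fully open they stand 13 mm farther back than shut.
Start: joints at [-1.354, 0.521, -0.036, 1.599, 0.021, 1.021, -0.113], TCP at [0.177, 0.599, 0.231] pointing down, gripper open.
Joint ranges: [-2.91, 2.91], [-0.3, 2.13], [-1.5, 1.42], [0.17, 2.43], [-1.26, 4.41], [0.16, 1.93], [-2.52, 2.52]. Speed limits (rad/s): [1.89, 1.89, 2.39, 2.39, 3.01, 3.01, 3.01].

## Interface

Orientations are given as [roll, pitch, yaw] about the fixed x, y, z axes, in that order (R = Rz(yaw) Ry(pitch) Rx(roll)).
In Python, from workcell import bot gives the robot as it stands.
- The arm moves only by the tool servo_tool, never from a script. Its argument "plan" is a list of rows, each a list of 7 numbers: the finger opening in cm, from 0 to 8.54, then the shift along the tool's x, y, z in cm, then the turn, a rotation vector about the tool's x, y, z in degrees. In form: [[fingers, x, y, z, wx, wy, wz], ...]. A call has 1 to 10 rows; each row is the pose to reach, as a shift and turn from the pose commanded when the call began, along the tool's axes at that moment; what a row does not reach only later rows make up. A row lasts 1/10 s, in which the tool goes at most 50 mm and 8.59 degrees, less where a joint would pass 70% of its speed; a pose out of reach is approached as far as the arm can. A call with a gripper value outside its range is refused whole. The fingers move at their own pace and stop on an object; "force" is the grip in N (left out, the last holds). Time passes only in rows, so rows that repeat a pose let the fingers close. It gives the time, the measured TCP pose, the force, the opening and the grip force at its end, in the units of the state.
- bot.observe(): the state, without advancing time (a new reading comes with each control period).
- bot.grab_frame(name): name is "scene" or "side" or "wrist"; returns a dict with "frame" (400x640x3 uint8, blue, green, red), "mtx" (3x3 intrinsics, pixels), "k1" (the pictures are not rectified: a ray, as slopes to the right and down, at radius r is drawn at 1 + k1 r^2 times it, then the intrinsics apply), "R" (3x3) and "t" (3): a world point X has camera coordinates R X + t; the wrist camera has in their place "T_tool_cam" (4x4, takes a point from camera to tool coordinates, whose origin is the TCP and whose axes are the flange's). Camera axes: x right, y down, z forward; pixel columns grow to the right and rows downward; lengths in m; the calibration is good to about 2 mm. A picture is of the moment at which its call begins: read the wrist's pose just before it. There is no depth.
- bot.job_done(): hands the job in; it is judged then, once.
The state is a dict: "clock": time; "qpos": joint angles; "qd": joint speeds; "joint_efforts": joint torques, N m; "position": TCP position; "tool_rot": TCP orientation; "force": force on the tool from outside, world axes, zero at the start; "moment": the same for the moment, N m; "grip_width": finger opening in m; "finger_force": force on a finger pad.
Only numpy, scipy, OpenCV 4.12 (cv2) and the standard library are available. Lean on these libraries where they do the work, as an engineer would, in place of code of your own. Each camera call takes 0.05 s, during which the arm holds its last target. There are 200 camera calls.

## Task

Put the freezer tape away: stand the kitchen timer that is on the caddy's lid upright on the bare worktop, lift every tape roll off its spindle and lay it in the caddy's well, then slide the lid along the deck, without lifting it off the caddy, until it drops fully into its pocket over the rolls. Last, press down on the flush metal lock plate and slide it all the way out over the lid. Leave the other things on the worktop where they are.

Things in the scene. Friction and masses are not known exactly. Their poses are not given: they have to be found in the camera images.
- caddy: Wooden tape caddy fixed to the worktop, 232 x 232 mm, origin at the centre of its underside, x = direction in which the lid slides shut, z up. x -116 to +2 mm: flat deck, top at z = 48 mm, near end open. x +2 to +106 mm: pocket for the lid, and in it the well. Dark side rails (inner faces y = +-108 mm) and a far wall (x 106 to 116 mm) rise to z = 56 mm.
- well (a point): Centre of the well's floor (caddy x = 54, z = 6 mm). The well is 84 mm (caddy x) by 196 mm (caddy y), 30 mm deep below the ledge: room for four rolls lying flat in a row along caddy y, 49 mm apart. Axes as the caddy's.
- lid_seat (a point): Where the lid's origin lies once it has dropped fully into its pocket: caddy x = 54, z = 36 mm, on the 10 mm wide ledge that runs round the well. The pocket is 104 mm long (caddy x), 12 mm deep below the deck. Axes as the caddy's.
- lid: Flat pale wooden lid without handle, 101 mm (x, the way it slides) x 213 (y) x 6 mm, 0.16 kg, origin at the centre of its underside. Lies loose on the deck, 1.5 mm play to each rail; its near (-x) edge can be pushed. Pushed along caddy +x its nose tips into the pocket; when its tail passes caddy x = 2 mm it drops in, its top then 6 mm below the deck.
- lock (a joint): Travel in m of the lid lock, a flush aluminium plate in a slot of the deck, along caddy +x: 0 (back) to 0.026 (locked, reaching 20 mm past the deck's edge over the seated lid). Starts at 0 to 0.004. Stays where it is left, friction about 1 N. Hidden under the lid until the lid has dropped.
- lock_top (a point): Centre of the lock plate's top face; the plate is 46 mm (caddy x) by 50 mm (caddy y), top grooved for grip, level, 1.5 mm below the deck (z = 46.5 mm). There is nothing to hold: press down on it and drag.
- rack: Grey tape rack fixed to the worktop, 120 mm (x) by 160 mm (y), plate top at z = 12 mm, origin at the centre of its underside. Four upright steel spindles, 14 mm thick, tops at z = 50 mm, at x = +-30, y = +-45 mm in the rack's frame; rolls on them stand closer along rack x, so grip with the fingers closing along rack y.
- timer: Round kitchen timer, red below and white above, 66 mm across (widest 25 to 35 mm up), 60 mm tall, 0.13 kg, upright, origin at the centre of its underside. At the start it stands on the caddy's lid. The worktop between caddy and rack is bare; beyond about x = 0.55 m, left of y = -0.05 m, a wall cabinet hangs 0.45 m above it, so keep hand and wrist low or nearer there.
- roll_a: Blue tape roll on a cardboard core, 42 mm outside, 24 mm hole, 22 mm high, 0.04 kg, origin at the centre of its underside, z along its axis. Starts lying flat on one of the rack's spindles (may be absent).
- roll_b: Red tape roll on a cardboard core, 42 mm outside, 24 mm hole, 22 mm high, 0.04 kg, origin at the centre of its underside, z along its axis. Starts lying flat on one of the rack's spindles (may be absent).
- roll_c: Yellow tape roll on a cardboard core, 42 mm outside, 24 mm hole, 22 mm high, 0.04 kg, origin at the centre of its underside, z along its axis. Starts lying flat on one of the rack's spindles (may be absent).
- roll_d: Green tape roll on a cardboard core, 42 mm outside, 24 mm hole, 22 mm high, 0.04 kg, origin at the centre of its underside, z along its axis. Starts lying flat on one of the rack's spindles (may be absent).
- red_jar: Herb jar with red contents, 47 mm across, 87 mm tall, origin at the centre of its underside. Bystander, leave alone.
- shaker: Glass shaker, 44 mm across, 90 mm tall, origin at the centre of its underside. Bystander, leave alone.
- green_jar: Herb jar with green contents, 47 mm across, 87 mm tall, origin at the centre of its underside. Bystander, leave alone.
Not all that is in view belongs to the job. What is shaped like the timer but pink is not meant.

How it is judged:
On the way, in this order (a step that is already met when the one before it is completed fails the run):
1. every tape roll lies in the caddy's well (x of roll_a in the frame of well between -0.044 and 0.044 m and y of roll_a in the frame of well between -0.1 and 0.1 m and z of roll_a in the frame of well between -0.004 and 0.024 m and x of roll_b in the frame of well between -0.044 and 0.044 m and y of roll_b in the frame of well between -0.1 and 0.1 m and z of roll_b in the frame of well between -0.004 and 0.024 m and x of roll_c in the frame of well between -0.044 and 0.044 m and y of roll_c in the frame of well between -0.1 and 0.1 m and z of roll_c in the frame of well between -0.004 and 0.024 m and x of roll_d in the frame of well between -0.044 and 0.044 m and y of roll_d in the frame of well between -0.1 and 0.1 m and z of roll_d in the frame of well between -0.004 and 0.024 m), for 0.2 s.
2. the lid has dropped fully into its pocket over the rolls (distance between lid and lid_seat below 0.006 m and angle between lid's own z axis and vertical below 0.03 rad and angle between the x axis of lid and the x axis of caddy, either way round below 0.05 rad), for 0.2 s.
3. the lock plate is slid out over the lid (value of joint lock above 0.021 m), for 0.2 s.
At the end, for the whole second after the job is handed in: Every roll lies in the well; the lid lies level in its pocket (within 6 mm of its seat); the lock plate is out at least 21 of 26 mm; the timer stands upright (within 0.1 rad) and still on the worktop (all of step 1 and all of step 2 and value of joint lock above 0.021 m and height (world z) of timer below 0.006 m and angle between timer's own z axis and vertical below 0.1 rad and linear speed of timer below 0.02 m/s); the robot touches nothing.
It fails at once if the lid is lifted off the caddy (z of lid in the frame of caddy above 0.075 m).
It fails at once if a bystander (red herb jar, shaker or green herb jar) is moved more than 4 cm (distance of any of red_jar, shaker, green_jar from where it was at the start of the episode above 0.04 m).
Of roll_a, roll_b, roll_c, roll_d only 3 to 4 are there at a start; the rules pass over those that are not, and their reading is None.
At some moment in a run one of timer may be knocked a few centimetres aside while the robot is not near it.
Once in a run the grip may slacken for a moment while it holds something.
It also fails if it takes over 208 s, if anything falls off the work surface, if the arm or the gripper's body presses on something with over 40 N, if the wrist force passes 120 N, or if a joint passes its speed limit or range.

## Working session

There is one attempt and no reset: what is moved stays moved. The work goes in short steps, Python scripts to look and compute and a tool call to move; the robot and the scene stay as the last step left them, time stands still between calls to the robot, and variables do not carry over. Pictures are saved under pics/ and viewed, at most 14 in all, crops included, and the job is handed in when it is done.

Besides the shell and the picture viewer there is one more tool, called as name([rows], argument=value, ...), one row to a line, values as JSON. servo_tool: Moves the arm, as the interface text tells. Its arguments: {"type":"object","properties":{"plan":{"type":"array","items":{"type":"array","items":{"type":"number"}}},"force":{"type":"number"}},"required":["plan"]}

```bash
mkdir -p pics; ls
cat > h.py <<'E'
import numpy as np, cv2
from scipy.spatial.transform import Rotation as Ro
from workcell import bot
def grab(n,save=None):
    s=bot.observe(); f=bot.grab_frame(n)
    if n=="wrist":
        T=np.eye(4);T[:3,:3]=Ro.from_euler('xyz',s['tool_rot']).as_matrix();T[:3,3]=s['position']
        M=np.linalg.inv(T@np.array(f['T_tool_cam'])); f['R'],f['t']=M[:3,:3],M[:3,3]
    if save: cv2.imwrite('pics/'+save,f['frame'])
    np.savez('pics/'+(save or n)+'.npz',mtx=f['mtx'],k1=f['k1'],R=f['R'],t=f['t'])
    return f
def load(save): return dict(np.load('pics/'+save+'.npz'))
def px2w(f,uv,z):
    K=np.array(f['mtx']);R=np.array(f['R']);t=np.array(f['t']).ravel();out=[]
    p=cv2.undistortPoints(np.array(uv,float).reshape(-1,1,2),K,np.array([float(f['k1']),0,0,0])).reshape(-1,2)
    c=-R.T@t
    for a in p:
        d=R.T@np.array([a[0],a[1],1]); out.append((c+d*(z-c[2])/d[2]))
    return np.array(out)
def w2px(f,X):
    return cv2.projectPoints(np.array(X,float).reshape(-1,1,3),cv2.Rodrigues(np.array(f['R']))[0],np.array(f['t'],float).ravel(),np.array(f['mtx']),np.array([float(f['k1']),0,0,0]))[0].reshape(-1,2)
def shift(dst,rot=None):
    "tool-frame shift cm and turn deg from the present pose"
    s=bot.observe();A=Ro.from_euler('xyz',s['tool_rot'])
    d=A.inv().apply(np.array(dst)-s['position'])*100
    w=np.zeros(3) if rot is None else np.degrees((A.inv()*Ro.from_euler('xyz',rot)).as_rotvec())
    return d.round(2),w.round(1)
E
python3 - <<'E'
from h import *
print(bot.observe())
for n in ("scene","side","wrist"):
    f=grab(n,n+'0.png');print(n,np.array(f['mtx']).tolist(),f['k1'],-np.array(f['R']).T@np.array(f['t']).ravel())
E
```

```text
pics
{'clock': 0.0, 'qpos': array([-1.35418468,  0.52204464, -0.03630397,  1.59998644,  0.02119503,
        1.02112255, -0.1127814 ]), 'qd': array([ 0.00197106, -0.0003339 ,  0.00200304, -0.00061191,  0.00141464,
       -0.00037434,  0.00342289]), 'joint_efforts': array([-5.84944646e-04, -9.27099395e+01,  1.97959252e+00, -3.69930053e+01,
        1.78277108e-02,  8.19767505e-03,  1.48372425e-05]), 'position': array([0.17676152, 0.59913025, 0.23071464]), 'tool_rot': array([-3.14042007e+00,  9.19303320e-05,  2.85476639e+00]), 'force': array([ 0.12520561, -1.0056228 , -0.92369257]), 'moment': array([-0.05466619, -0.00692702,  0.05438864]), 'finger_force': 0.0, 'grip_width': 0.08534462232725862}
scene [[428.20390494681465, 0.0, 320.5070889913571], [0.0, 428.20390494681465, 197.75094570016225], [0.0, 0.0, 1.0]] 0.001498401159266957 [-0.0011732  -0.29700155  1.11503553]
side [[461.64539117589464, 0.0, 323.09090238437585], [0.0, 461.64539117589464, 193.97980702434168], [0.0, 0.0, 1.0]] -0.05238780186542958 [-0.00609387 -0.2623039   1.15794726]
wrist [[285.8280643939131, 0.0, 323.94432182095983], [0.0, 285.8280643939131, 204.25277256481397], [0.0, 0.0, 1.0]] -0.047398472042036295 [0.1105554  0.61873062 0.37379864]
```

View pics/scene0.png

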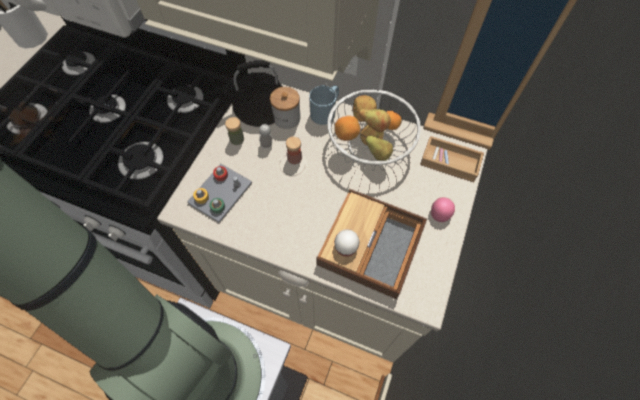

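View pics/side0.png

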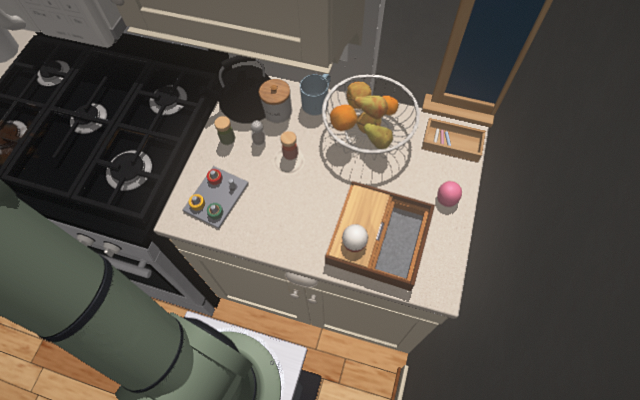

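Run:
```python
from h import *
for n,r,c in (("scene",(180,150),(312,188)),("side",(178,155),(322,178))):
    I=cv2.imread(f'pics/{n}0.png')
    z=lambda o,w,h:cv2.resize(I[o[1]:o[1]+h,o[0]:o[0]+w],None,fx=4,fy=4,interpolation=cv2.INTER_CUBIC)
    A=z(r,80,120);B=z(c,120,120)
    for im,o in((A,r),(B,c)):
        for k in range(0,im.shape[1],40): cv2.putText(im,str(o[0]+k//4),(k,10),0,.35,(255,0,255),1); im[12:18,k]=(255,0,255)
        for k in range(40,im.shape[0],40): cv2.putText(im,str(o[1]+k//4),(0,k+4),0,.35,(255,0,255),1); im[k,26:32]=(255,0,255)
    cv2.imwrite(f'pics/{n}0c.png',np.hstack([A,B]))
```

```text
(no output)
```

View pics/scene0c.png

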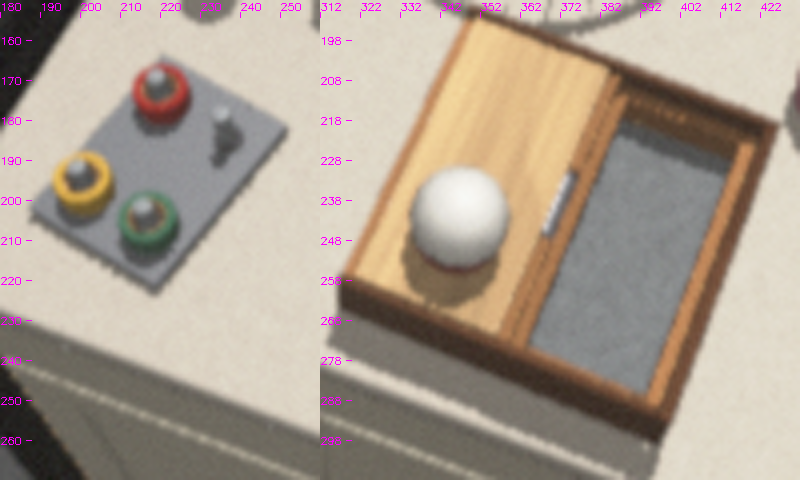

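View pics/side0c.png

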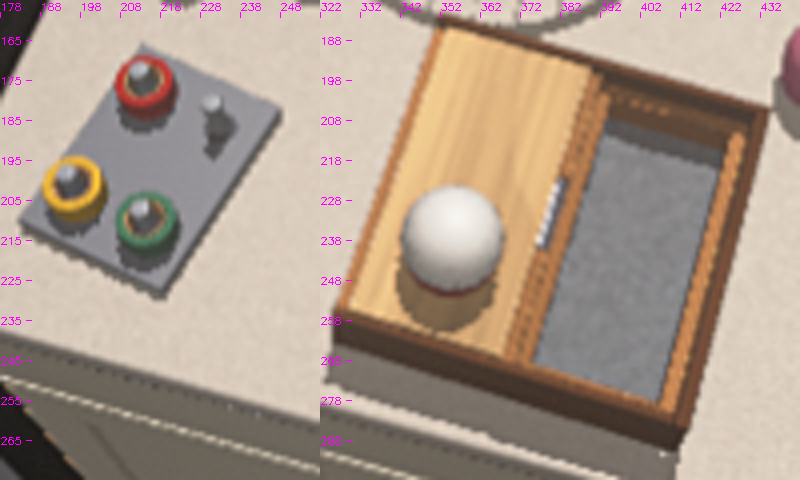

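```bash
cat > m.py <<'E'
from h import *
D={'caddy':(.056,[(349.5,190.5),(426.5,219.2),(397,291.8),(317,256.7)],[(352,181.8),(434,205.5),(414,285),(326.5,254)]),
'rack':(.012,[(220.7,163.7),(252,182.5),(219.2,222),(188.2,203.7)],[(213.7,166.2),(248.2,182.5),(218.7,228),(183,210.5)]),
'rolls':(.034,[(220.2,173),(200.7,195.5),(217,205)],[(214.2,176),(196.5,201.7),(214.7,210.2)]),
'spin':(.05,[(220,170),(200.5,192.5),(216.5,201.5),(235.2,179.2)],[(213,173.2),(194.7,198.7),(213,207.5),(230.7,180.7)]),
'timer':(.086,[(347,242.2)],[(355,237.5)])}
S,T=load('scene0.png'),load('side0.png')
def fit(loc,W):
    l=loc-loc.mean(0);w=W-W.mean(0);a=np.arctan2((l[:,0]*w[:,1]-l[:,1]*w[:,0]).sum(),(l*w).sum())
    R=np.array([[np.cos(a),-np.sin(a)],[np.sin(a),np.cos(a)]]);c=W.mean(0)-R@loc.mean(0)
    return a,c,(loc@R.T+c-W)
for k,(z,a,b) in D.items():
    A=px2w(S,a,z)[:,:2];B=px2w(T,b,z)[:,:2];W=(A+B)/2
    print(k,'\n',np.c_[A,B].round(4))
    if k in('caddy','rack'):
        print('sides',np.linalg.norm(W-np.roll(W,-1,0),axis=1))
        loc=np.array([[-.116,.116],[.116,.116],[.116,-.116],[-.116,-.116]]) if k=='caddy' else np.array([[-.06,.08],[.06,.08],[.06,-.08],[-.06,-.08]])
        a,c,e=fit(loc,W);print('fit yaw',np.degrees(a),c,'res mm',(e*1000).round(1).tolist())
E
python3 m.py
```

```text
caddy 
 [[ 0.5867 -0.1543  0.5915 -0.1539]
 [ 0.5807 -0.3811  0.5827 -0.3811]
 [ 0.3562 -0.3653  0.3561 -0.3731]
 [ 0.3677 -0.1435  0.3733 -0.1455]]
sides [0.22710842 0.22591567 0.22516116 0.21882221]
fit yaw -92.76372668210578 [ 0.47435054 -0.26221651] res mm [[6.7, 2.2], [2.9, -2.6], [-3.2, -3.3], [-6.4, 3.7]]
rack 
 [[0.5522 0.2495 0.554  0.2484]
 [0.5279 0.1312 0.5314 0.1325]
 [0.3759 0.1599 0.3776 0.1598]
 [0.3943 0.2713 0.3984 0.2755]]
sides [0.11940404 0.15543636 0.11522542 0.15864863]
fit yaw -99.95292352522227 [0.46397973 0.20351303] res mm [[0.0, -0.2], [2.7, -1.3], [-2.0, -1.6], [-0.8, 3.0]]
rolls 
 [[0.5115 0.2244 0.514  0.2247]
 [0.4231 0.2402 0.4255 0.2404]
 [0.4134 0.182  0.4157 0.1822]]
spin 
 [[0.5129 0.2222 0.5139 0.2245]
 [0.4252 0.2376 0.4264 0.2416]
 [0.4165 0.1815 0.4159 0.1834]
 [0.5015 0.1664 0.5055 0.168 ]]
timer 
 [[ 0.4231 -0.2049  0.4244 -0.2046]]
```

```bash
cat >> h.py <<'E'
def chain(groups,start=None):
    "groups: list of calls, each a list of (x,y,z[m],yawdeg); prints rows relative to the pose commanded at the call's start"
    if start is None:
        s=bot.observe(); P=np.array(s['position']);A=Ro.from_euler('xyz',s['tool_rot'])
    else: P=np.array(start[:3]);A=Ro.from_euler('xyz',[180,0,start[3]],degrees=True)
    for g in groups:
        for x,y,z,w in g:
            B=Ro.from_euler('xyz',[180,0,w],degrees=True)
            d=A.inv().apply(np.array([x,y,z])-P)*100; r=np.degrees((A.inv()*B).as_rotvec())
            print(d.round(2).tolist(),r.round(1).tolist())
        P=np.array([x,y,z]);A=B;print('--')
E
python3 - <<'E'
from h import *
chain([[(.48,.2,.23,112)],[(.424,-.205,.2,64)],[(.424,-.205,.062,64)]])
S=load('scene0.png')
print(px2w(S,[(293,162),(265,147),(235,142),(442,215)],0).round(3))
E
```

```text
[-40.38, -29.71, 0.11] [-0.0, 0.0, 51.6]
--
[-35.45, -20.36, 3.0] [0.0, -0.0, 48.0]
--
[-0.0, -0.0, 13.8] [0.0, 0.0, 0.0]
--
[[ 0.648  0.051  0.   ]
 [ 0.666  0.155  0.   ]
 [ 0.648  0.252  0.   ]
 [ 0.641 -0.424  0.   ]]
```

servo_tool([
  [8.5,-40.4,-29.7,0.1,0,0,51.6],
  [8.5,-40.4,-29.7,0.1,0,0,51.6],
  [8.5,-40.4,-29.7,0.1,0,0,51.6],
  [8.5,-40.4,-29.7,0.1,0,0,51.6],
  [8.5,-40.4,-29.7,0.1,0,0,51.6],
  [8.5,-40.4,-29.7,0.1,0,0,51.6],
  [8.5,-40.4,-29.7,0.1,0,0,51.6],
  [8.5,-40.4,-29.7,0.1,0,0,51.6],
  [8.5,-40.4,-29.7,0.1,0,0,51.6],
  [8.5,-40.4,-29.7,0.1,0,0,51.6],
])

```text
clock: 1.15
position: [0.4803, 0.1997, 0.2304]
tool_rot: [3.141, -0.0, 1.954]
force: [0.4, 0.7, 0.1]
grip_width: 0.0849
finger_force: 0.0
```

servo_tool([
  [8.5,-40.4,-29.7,0.1,0,0,51.6],
])

```text
clock: 1.25
position: [0.4703, 0.1512, 0.23]
tool_rot: [3.14, 0.001, 1.803]
force: [0.4, -0.3, 0.2]
grip_width: 0.0847
finger_force: 0.0
```

Run:
```python
from h import *
chain([[(.424,-.205,.2,64)],[(.424,-.205,.062,64)]])
```

```text
[-33.59, -12.72, 3.01] [0.1, 0.0, 39.3]
--
[-0.0, -0.0, 13.8] [0.0, 0.0, 0.0]
--
```

servo_tool([
  [8.5,-33.6,-12.7,3.0,0,0,39.3],
  [8.5,-33.6,-12.7,3.0,0,0,39.3],
  [8.5,-33.6,-12.7,3.0,0,0,39.3],
  [8.5,-33.6,-12.7,3.0,0,0,39.3],
  [8.5,-33.6,-12.7,3.0,0,0,39.3],
  [8.5,-33.6,-12.7,3.0,0,0,39.3],
  [8.5,-33.6,-12.7,3.0,0,0,39.3],
  [8.5,-33.6,-12.7,3.0,0,0,39.3],
  [8.5,-33.6,-12.7,3.0,0,0,39.3],
  [8.5,-33.6,-12.7,3.0,0,0,39.3],
])

```text
clock: 2.25
position: [0.4213, -0.2025, 0.2001]
tool_rot: [-3.141, -0.0, 1.119]
force: [0.4, -0.1, 0.1]
grip_width: 0.0853
finger_force: 0.0
```

servo_tool([
  [8.5,0,0,3,0,0,0],
  [8.5,0,0,6,0,0,0],
  [8.5,0,0,9,0,0,0],
  [8.5,0,0,11,0,0,0],
  [8.5,0,0,12.5,0,0,0],
  [8.5,0,0,13.8,0,0,0],
  [8.5,0,0,13.8,0,0,0],
  [8.5,0,0,13.8,0,0,0],
])

```text
clock: 3.05
position: [0.4215, -0.2028, 0.0626]
tool_rot: [3.141, -0.0, 1.119]
force: [-0.4, 0.3, -0.1]
grip_width: 0.085
finger_force: 0.0
```

servo_tool([
  [5,0,0,0,0,0,0],
  [5,0,0,0,0,0,0],
  [5,0,0,0,0,0,0],
  [5,0,0,0,0,0,0],
  [5,0,0,0,0,0,0],
  [5,0,0,0,0,0,0],
  [5,0,0,0,0,0,0],
  [5,0,0,0,0,0,0],
], force=40)

```text
clock: 3.85
position: [0.4218, -0.2033, 0.0633]
tool_rot: [3.14, -0.001, 1.118]
force: [-2.7, 3.1, 16.8]
grip_width: 0.0626
finger_force: 39.3
```

servo_tool([
  [8.5,0,0,0,0,0,0],
  [8.5,0,0,0,0,0,0],
  [8.5,0,0,0,0,0,0],
  [8.5,0,0,0,0,0,0],
  [8.5,0,0,0,0,0,0],
  [8.5,0,0,0.5,0,0,0],
  [8.5,0,0,0.8,0,0,0],
  [8.5,0,0,0.8,0,0,0],
])

```text
clock: 4.65
position: [0.4209, -0.2032, 0.0537]
tool_rot: [-3.141, 0.0, 1.118]
force: [-0.3, 1.2, -0.7]
grip_width: 0.0846
finger_force: 0.0
```

servo_tool([
  [5,0,0,0,0,0,0],
  [5,0,0,0,0,0,0],
  [5,0,0,0,0,0,0],
  [5,0,0,0,0,0,0],
  [5,0,0,0,0,0,0],
  [5,0,0,0,0,0,0],
  [5,0,0,0,0,0,0],
  [5,0,0,0,0,0,0],
], force=40)

```text
clock: 5.45
position: [0.4212, -0.2033, 0.0546]
tool_rot: [3.141, -0.0, 1.118]
force: [-3.1, 0.6, 9.3]
grip_width: 0.063
finger_force: 41.3
```

servo_tool([
  [5,0,0,-0.5,0,0,0],
  [5,0,0,-1.5,0,0,0],
  [5,0,0,-3,0,0,0],
  [5,0,0,-5,0,0,0],
  [5,0,0,-7,0,0,0],
  [5,0,0,-9,0,0,0],
  [5,0,0,-10,0,0,0],
  [5,0,0,-10,0,0,0],
])

```text
clock: 6.25
position: [0.4218, -0.2033, 0.1554]
tool_rot: [3.139, -0.001, 1.119]
force: [1.1, 0.8, -1.7]
grip_width: 0.063
finger_force: 44.3
```

servo_tool([
  [5,2,-0.5,0,0,0,-3],
  [5,5,-1.1,0,0,0,-6],
  [5,8,-1.8,0,0,0,-10],
  [5,11,-2.4,0,0,0,-14],
  [5,14,-3.1,0,0,0,-18],
  [5,17,-3.8,0,0,0,-22],
  [5,19,-4.2,0,0,0,-25],
  [5,20.4,-4.5,0,0,0,-26],
  [5,20.4,-4.5,0,0,0,-26],
  [5,20.4,-4.5,0,0,0,-26],
])

```text
clock: 7.25
position: [0.4697, -0.001, 0.154]
tool_rot: [-3.141, 0.0, 1.57]
force: [0.8, 0.1, -0.5]
grip_width: 0.0628
finger_force: 44.3
```

Run:
```python
from h import *
print({k:v for k,v in bot.observe().items() if k in('position','tool_rot','grip_width','finger_force')})
f=grab('scene');g=grab('side')
a=lambda f:f['frame'][120:320,180:440]
cv2.imwrite('pics/t1.png',np.vstack([cv2.resize(a(f),(780,600))]))
```

```text
{'position': array([ 0.46969217, -0.00098111,  0.15402611]), 'tool_rot': array([-3.14123248e+00,  4.80636127e-04,  1.57034637e+00]), 'finger_force': 44.25655295373872, 'grip_width': 0.06284559013782959}
```

View pics/t1.png

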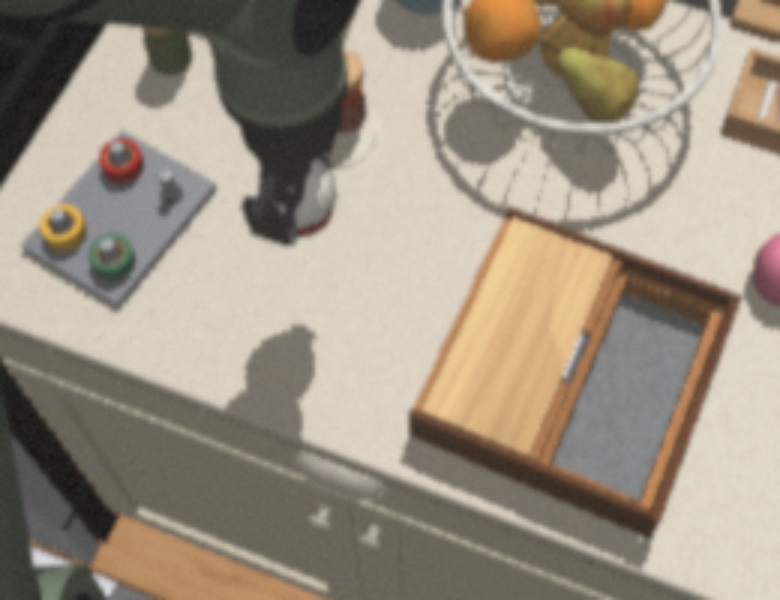

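The timer (about (312,200) in the crop) is held upright; the lid lies clear on the deck and the rolls are unmoved. Lowering it.

servo_tool([
  [5,0,0,3,0,0,0],
  [5,0,0,6,0,0,0],
  [5,0,0,9,0,0,0],
  [5,0,0,12,0,0,0],
  [5,0,0,14,0,0,0],
  [5,0,0,14.8,0,0,0],
  [5,0,0,15.1,0,0,0],
  [5,0,0,15.25,0,0,0],
  [5,0,0,15.25,0,0,0],
])

```text
clock: 8.25
position: [0.4704, -0.0002, 0.0024]
tool_rot: [3.14, -0.0, 1.572]
force: [0.4, 0.0, -0.9]
grip_width: 0.0633
finger_force: 44.5
```

servo_tool([
  [8.5,0,0,0,0,0,0],
  [8.5,0,0,0,0,0,0],
  [8.5,0,0,0,0,0,0],
  [8.5,0,0,0,0,0,0],
  [8.5,0,0,0,0,0,0],
  [8.5,0,0,-3,0,0,0],
  [8.5,0,0,-7,0,0,0],
  [8.5,0,0,-12,0,0,0],
  [8.5,0,0,-17,0,0,0],
  [8.5,0,0,-17,0,0,0],
])

```text
clock: 9.25
position: [0.4722, -0.0001, 0.1768]
tool_rot: [3.134, -0.002, 1.572]
force: [0.7, 0.5, -0.9]
grip_width: 0.0853
finger_force: 0.0
```

Run:
```python
from h import *
chain([[(.469,.2328,.17,80)]])
```

```text
[23.29, -0.31, 0.72] [0.4, -0.1, 10.0]
--
```

Run:
```python
from h import *
chain([[(.5135,.2253,.17,80)],[(.5135,.2253,.011,80)],[(.5135,.2253,.16,80)],[(.50,0,.17,40),(.43,-.20,.25,-3)]])
```

```text
[22.54, 4.14, 0.75] [0.4, -0.1, 10.0]
--
[0.0, -0.0, 15.9] [0.0, 0.0, 0.0]
--
[0.0, 0.0, -14.9] [0.0, 0.0, 0.0]
--
[-22.42, 2.58, -1.0] [0.0, -0.0, 40.0]
[-43.33, -0.84, -9.0] [-0.0, -0.0, 83.0]
--
```

servo_tool([
  [6.5,22.5,4.1,0.7,0.4,0,10],
  [6.5,22.5,4.1,0.7,0.4,0,10],
  [6.5,22.5,4.1,0.7,0.4,0,10],
  [6.5,22.5,4.1,0.7,0.4,0,10],
  [6.5,22.5,4.1,0.7,0.4,0,10],
  [6.5,22.5,4.1,0.7,0.4,0,10],
  [6.5,22.5,4.1,0.7,0.4,0,10],
  [6.5,22.5,4.1,0.7,0.4,0,10],
])

```text
clock: 10.05
position: [0.5105, 0.2238, 0.1646]
tool_rot: [-3.134, 0.001, 1.396]
force: [-0.4, 0.0, -0.3]
grip_width: 0.065
finger_force: 0.0
```

Run:
```python
from h import *
f=grab('wrist','w1.png')
chain([[(.5135,.2253,.011,80)]])
print(w2px(f,[(.513,.2245,.034),(.425,.2405,.034),(.4145,.182,.034)]))
```

```text
[0.22, 0.37, 15.37] [-0.4, 0.1, -0.0]
--
[[328.13258968 194.85313872]
 [237.84625461 194.20767159]
 [242.33600299 249.34785284]]
```

View pics/w1.png

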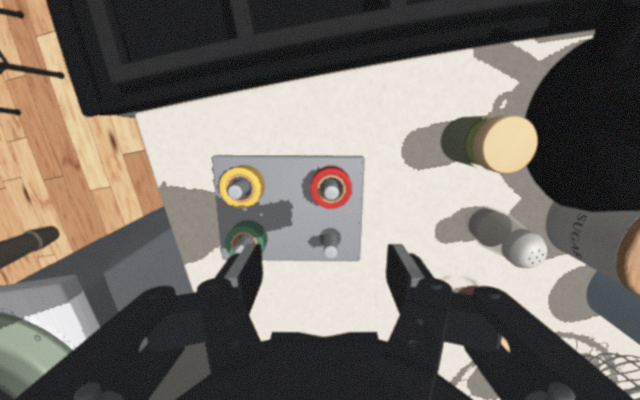

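servo_tool([
  [6.5,0.2,0.4,0,-0.4,0,0],
  [6.5,0.2,0.4,0,-0.4,0,0],
  [6.5,0.2,0.4,0,-0.4,0,0],
  [6.5,0.2,0.4,0,-0.4,0,0],
])

```text
clock: 10.5
position: [0.5149, 0.226, 0.1647]
tool_rot: [-3.142, 0.001, 1.397]
force: [-0.3, 0.0, -0.1]
grip_width: 0.0648
finger_force: 0.0
```

```bash
cat >> h.py <<'E'
def rings(f,area=150):
    h=cv2.cvtColor(f['frame'],cv2.COLOR_BGR2HSV);o={}
    for n,(a,b) in dict(yellow=(18,32),green=(60,90),red=(174,6),blue=(100,125)).items():
        m=((h[...,0]>=a)&(h[...,0]<=b)) if a<b else ((h[...,0]>=a)|(h[...,0]<=b))
        m=(m&(h[...,1]>120)&(h[...,2]>50)).astype(np.uint8)
        k,l,st,c=cv2.connectedComponentsWithStats(m)
        o[n]=[(st[i,0]+(st[i,2]-1)/2,st[i,1]+(st[i,3]-1)/2,*st[i,2:]) for i in range(1,k) if st[i,4]>area]
    return o
E
python3 - <<'E'
from h import *
f=grab('wrist','w2.png');s=bot.observe();print(s['position'],s['tool_rot'])
print(np.array(f['T_tool_cam']).round(4))
for k,v in rings(f).items():
    for a in v: print(k,a,px2w(f,[a[:2]],.034).round(4))
print('corners',px2w(f,[(213,155),(363,157),(360,261)],.012).round(4).tolist())
E
```

```text
[0.51488922 0.22610622 0.1646987 ] [3.14158748e+00 5.86128208e-04 1.39735795e+00]
[[ 6.000e-04 -9.630e-01 -2.693e-01  6.820e-02]
 [ 1.000e+00  7.000e-04 -2.000e-04 -8.000e-04]
 [ 4.000e-04 -2.693e-01  9.630e-01 -1.430e-01]
 [ 0.000e+00  0.000e+00  0.000e+00  1.000e+00]]
yellow (np.float64(236.5), np.float64(189.5), np.int32(44), np.int32(42), np.int32(847)) [[0.4303 0.2475 0.034 ]]
red (np.float64(326.0), np.float64(190.0), np.int32(41), np.int32(41), np.int32(703)) [[0.517  0.2318 0.034 ]]
corners [[0.4076, 0.2836, 0.012], [0.5598, 0.2546, 0.012], [0.5404, 0.1385, 0.012]]
```

Run:
```python
from h import *
L=[]
for n in('scene','side'):
    f=grab(n,n+'2.png'); c=w2px(f,[(.47,0,.03)])[0].astype(int)-[35,35]
    im=cv2.resize(f['frame'][c[1]:c[1]+70,c[0]:c[0]+70],None,fx=5,fy=5,interpolation=cv2.INTER_CUBIC)
    for k in range(0,70,10):
        cv2.putText(im,str(c[0]+k),(k*5,10),0,.35,(255,0,255),1);im[12:18,k*5]=(255,0,255)
        cv2.putText(im,str(c[1]+k),(0,k*5+4),0,.35,(255,0,255),1);im[k*5,26:32]=(255,0,255)
    L.append(im)
    for x in (0,):
        print(n,w2px(f,[(.47,0,.03),(.47,0,.06),(.47,0,0)]).round(1).tolist())
cv2.imwrite('pics/t2.png',np.hstack(L))
```

```text
scene [[283.7, 210.5], [282.9, 205.6], [284.5, 215.2]]
side [[284.9, 210.4], [284.0, 205.6], [285.9, 215.1]]
```

View pics/t2.png

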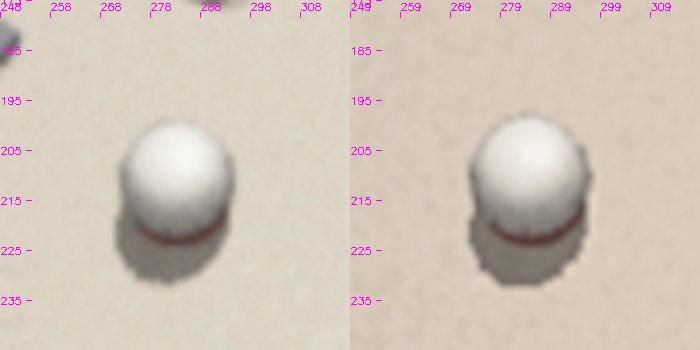

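servo_tool([
  [6.5,0,0,-2,0,0,80],
  [6.5,0,0,-2,0,0,80],
  [6.5,0,0,-2,0,0,80],
  [6.5,0,0,-2,0,0,80],
  [6.5,0,0,-2,0,0,80],
  [6.5,0,0,-2,0,0,80],
  [6.5,0,0,-2,0,0,80],
  [6.5,0,0,-2,0,0,80],
  [6.5,0,0,-2,0,0,80],
  [6.5,0,0,-2,0,0,80],
])

```text
clock: 11.65
position: [0.5148, 0.2264, 0.1845]
tool_rot: [3.141, 0.0, -0.004]
force: [-0.4, 0.2, -0.1]
grip_width: 0.0651
finger_force: 0.0
```

servo_tool([
  [6.5,0,0,0,0,0,0],
  [6.5,0,0,0,0,0,0],
  [6.5,0,0,0,0,0,0],
])

```text
clock: 11.95
position: [0.5149, 0.2262, 0.1847]
tool_rot: [3.141, 0.0, 0.003]
force: [-0.8, 0.5, -0.8]
grip_width: 0.0648
finger_force: 0.0
```

Run:
```python
from h import *
f=grab('wrist','w3.png');s=bot.observe();print(s['position'],s['tool_rot'])
for k,v in rings(f).items():
    for a in v: print(k,a,px2w(f,[a[:2]],.034).round(4))
```

```text
[0.51495757 0.22618054 0.18474925] [3.14125208e+00 2.04244541e-05 2.32498842e-03]
yellow (np.float64(307.0), np.float64(261.5), np.int32(35), np.int32(38), np.int32(621)) [[0.4326 0.2452 0.034 ]]
red (np.float64(507.0), np.float64(40.5), np.int32(29), np.int32(40), np.int32(374)) [[0.6623 0.0527 0.034 ]]
red (np.float64(320.5), np.float64(187.5), np.int32(38), np.int32(40), np.int32(621)) [[0.5183 0.2299 0.034 ]]
red (np.float64(499.0), np.float64(218.5), np.int32(29), np.int32(36), np.int32(227)) [[0.4843 0.033  0.034 ]]
```

Run:
```python
from h import *
chain([[(.5172,.230,.1,80)],[(.5172,.230,.011,80)]])
```

```text
[0.23, -0.38, 8.47] [0.0, 0.0, -79.9]
--
[0.0, -0.0, 8.9] [0.0, 0.0, 0.0]
--
```

servo_tool([
  [6.5,0.2,-0.4,0,0,0,-80],
  [6.5,0.2,-0.4,0,0,0,-80],
  [6.5,0.2,-0.4,0,0,0,-80],
  [6.5,0.2,-0.4,0,0,0,-80],
  [6.5,0.2,-0.4,0,0,0,-80],
  [6.5,0.2,-0.4,2,0,0,-80],
  [6.5,0.2,-0.4,4,0,0,-80],
  [6.5,0.2,-0.4,6,0,0,-80],
  [6.5,0.2,-0.4,8.5,0,0,-80],
  [6.5,0.2,-0.4,8.5,0,0,-80],
])

```text
clock: 13.0
position: [0.5157, 0.2295, 0.0972]
tool_rot: [-3.139, 0.002, 1.404]
force: [0.3, -0.1, 0.1]
grip_width: 0.0652
finger_force: 0.0
```

servo_tool([
  [6.5,0,0,3,0,0,0],
  [6.5,0,0,6,0,0,0],
  [6.5,0,0,8,0,0,0],
  [6.5,0,0,8.9,0,0,0],
  [6.5,0,0,8.9,0,0,0],
  [3.5,0,0,8.9,0,0,0],
  [3.5,0,0,8.9,0,0,0],
  [3.5,0,0,8.9,0,0,0],
  [3.5,0,0,8.9,0,0,0],
  [3.5,0,0,8.9,0,0,0],
], force=40)

```text
clock: 14.0
position: [0.5176, 0.2303, 0.0121]
tool_rot: [3.14, -0.001, 1.397]
force: [-1.6, 0.1, 7.9]
grip_width: 0.0411
finger_force: 39.5
```

Run:
```python
from h import *
chain([[(.5172,.230,.16,80)],[(.50,0,.18,40),(.41,-.262,.22,-3)]],(.5172,.230,.011,80))
```

```text
[0.0, 0.0, -14.9] [0.0, 0.0, 0.0]
--
[-22.95, 2.3, -2.0] [0.0, -0.0, 40.0]
[-50.31, -2.01, -6.0] [-0.0, -0.0, 83.0]
--
```

servo_tool([
  [3.5,0,0,-1,0,0,0],
  [3.5,0,0,-3,0,0,0],
  [3.5,0,0,-6,0,0,0],
  [3.5,0,0,-9,0,0,0],
  [3.5,0,0,-12,0,0,0],
  [3.5,0,0,-15,0,0,0],
  [3.5,0,0,-15,0,0,0],
])

```text
clock: 14.7
position: [0.5186, 0.2309, 0.1654]
tool_rot: [3.137, -0.004, 1.397]
force: [-0.1, -0.3, -1.2]
grip_width: 0.0413
finger_force: 40.5
```

servo_tool([
  [3.5,-5,0.5,-1,0,0,8],
  [3.5,-9,1,-2,0,0,16],
  [3.5,-13,1.5,-2,0,0,24],
  [3.5,-18,2,-2,0,0,32],
  [3.5,-22,2.3,-2,0,0,40],
  [3.5,-23,2.3,-2,0,0,40],
  [3.5,-23,2.3,-2,0,0,40],
])

```text
clock: 15.4
position: [0.4996, -0.0016, 0.1813]
tool_rot: [3.141, -0.0, 0.698]
force: [0.0, -0.0, -0.8]
grip_width: 0.0412
finger_force: 40.5
```

Run:
```python
from h import *
chain([[(.41,-.262,.22,-3)]])
```

```text
[-23.6, 14.2, -3.86] [0.0, -0.0, 43.0]
--
```

servo_tool([
  [3.5,-4,2.4,-3.9,0,0,8],
  [3.5,-8,4.8,-3.9,0,0,16],
  [3.5,-12,7.2,-3.9,0,0,24],
  [3.5,-16,9.6,-3.9,0,0,32],
  [3.5,-20,12,-3.9,0,0,40],
  [3.5,-23.6,14.2,-3.9,0,0,43],
  [3.5,-23.6,14.2,-3.9,0,0,43],
  [3.5,-23.6,14.2,-3.9,0,0,43],
  [3.5,-23.6,14.2,-3.9,0,0,43],
  [3.5,-23.6,14.2,-3.9,0,0,43],
])

```text
clock: 16.4
position: [0.4116, -0.2594, 0.2199]
tool_rot: [3.142, 0.0, -0.048]
force: [0.1, -0.2, -1.6]
grip_width: 0.0409
finger_force: 40.8
```

Run:
```python
from h import *
f=grab('wrist','w4.png');s=bot.observe();print(s['position'],s['tool_rot'],s['grip_width'])
im=f['frame'][0:330,100:540].copy()
im=cv2.resize(im,(792,594),interpolation=cv2.INTER_CUBIC)
for k in range(0,440,20):
    x=int(k*1.8);im[0:6,x]=(255,0,255)
    if k%40==0: cv2.putText(im,str(100+k),(x,16),0,.35,(255,0,255),1)
for k in range(0,330,20):
    y=int(k*1.8);im[y,0:6]=(255,0,255)
    if k%40==0: cv2.putText(im,str(k),(8,y+4),0,.35,(255,0,255),1)
cv2.imwrite('pics/w4c.png',im)
```

```text
[ 0.41146646 -0.25962319  0.2199654 ] [ 3.14139795e+00 -6.89697021e-05 -4.82800594e-02] 0.04135807448538477
```

View pics/w4c.png

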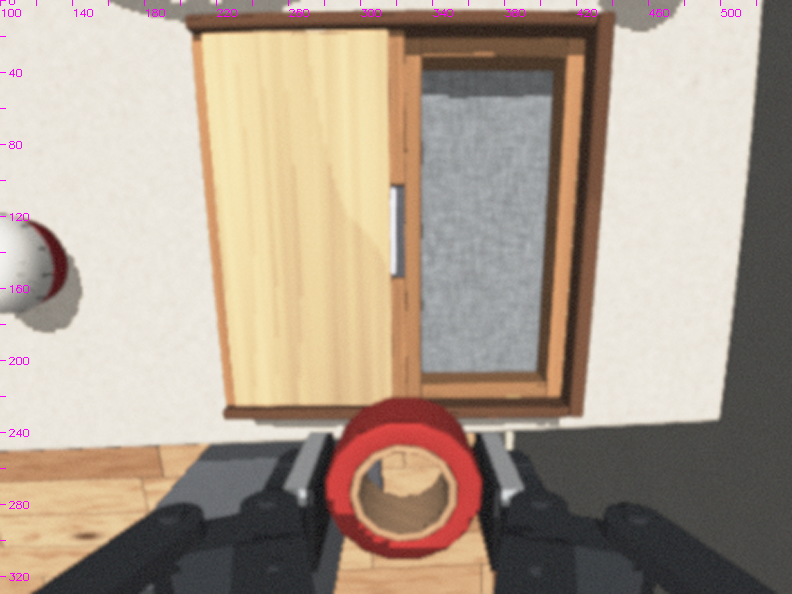

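```bash
cat > c.py <<'E'
from h import *
from scipy.optimize import least_squares
f=load('w4.png')
uv=np.array([(187,17),(613,12),(582,413),(224,416)])/1.8+[100,0]
W=px2w(f,uv,.056)[:,:2]
print(W.round(4).tolist(),np.linalg.norm(W-np.roll(W,-1,0),axis=1))
loc=np.array([[-.116,.116],[.116,.116],[.116,-.116],[-.116,-.116]])
l=loc;w=W-W.mean(0);a=np.arctan2((l[:,0]*w[:,1]-l[:,1]*w[:,0]).sum(),(l*w).sum())
c=W.mean(0)-np.array([1.8,.1])*1e-3*[np.cos(-.048),-1]  # wrist bias
print(np.degrees(a),c)
R=np.array([[np.cos(a),-np.sin(a)],[np.sin(a),np.cos(a)]])
C=lambda x,y,z:(*(R@[x,y]+c+[.0018,0]),z)
# check: predicted pixels of well edges (z=.036) , lid top corners and floor
for n,p in dict(wellnear_l=(.012,-.098,.036),wellfar_r=(.096,.098,.036),floor=(.012,-.098,.006),floor_r=(.096,-.098,.006),pocket=(.002,.1,.048),lockmid=(.0,0,.0465)).items(): print(n,((w2px(f,[C(*p)])[0]-[100,0])*1.8).round(0))
E
python3 c.py
```

```text
[[0.593, -0.1523], [0.5846, -0.3797], [0.3575, -0.3714], [0.3663, -0.1425]] [0.22759394 0.22721061 0.22905234 0.22688444]
-92.22786072711804 [ 0.47355029 -0.26136798]
wellnear_l [421. 382.]
wellfar_r [567.  55.]
floor [419. 370.]
floor_r [535. 369.]
pocket [403.  44.]
lockmid [401. 230.]
```

Run:
```python
from h import *
chain([[(.5315,-.3177,.14,-2.2)],[(.5315,-.3177,.009,-2.2)],[(.5315,-.3177,.16,-2.2)],[(.50,-.05,.18,40),(.4294,.2457,.15,80)]])
```

```text
[12.27, 5.22, 8.0] [0.0, -0.0, -0.6]
--
[0.0, -0.0, 13.1] [0.0, 0.0, 0.0]
--
[0.0, 0.0, -15.1] [0.0, 0.0, 0.0]
--
[-4.18, -26.63, -2.0] [0.0, 0.0, -42.2]
[-12.37, -55.91, 1.0] [-0.0, 0.0, -82.2]
--
```

servo_tool([
  [3.5,4,1.7,2,0,0,-0.6],
  [3.5,8,3.4,4,0,0,-0.6],
  [3.5,11,4.7,6,0,0,-0.6],
  [3.5,12.3,5.2,8,0,0,-0.6],
  [3.5,12.3,5.2,8,0,0,-0.6],
  [3.5,12.3,5.2,8,0,0,-0.6],
  [3.5,12.3,5.2,8,0,0,-0.6],
])

```text
clock: 17.15
position: [0.5308, -0.3188, 0.1411]
tool_rot: [3.141, -0.001, -0.04]
force: [0.1, -0.3, -0.7]
grip_width: 0.0413
finger_force: 40.8
```

servo_tool([
  [3.5,0,0,3,0,0,0],
  [3.5,0,0,6,0,0,0],
  [3.5,0,0,8,0,0,0],
  [3.5,0,0,10,0,0,0],
  [3.5,0,0,11.5,0,0,0],
  [3.5,0,0,12.5,0,0,0],
  [3.5,0,0,13.1,0,0,0],
  [3.5,0,0,13.1,0,0,0],
])

```text
clock: 17.95
position: [0.5309, -0.3191, 0.009]
tool_rot: [3.141, 0.0, -0.041]
force: [0.1, -0.0, -0.8]
grip_width: 0.0409
finger_force: 40.8
```

servo_tool([
  [4.7,0,0,0,0,0,0],
  [4.7,0,0,0,0,0,0],
  [4.7,0,0,0,0,0,0],
  [4.7,0,0,-1,0,0,0],
  [4.7,0,0,-3,0,0,0],
  [4.7,0,0,-6,0,0,0],
  [6.5,0,0,-10,0,0,0],
  [6.5,0,0,-15.1,0,0,0],
  [6.5,0,0,-15.1,0,0,0],
])

```text
clock: 18.85
position: [0.5325, -0.3211, 0.1666]
tool_rot: [3.138, -0.007, -0.041]
force: [0.2, 0.1, -0.1]
grip_width: 0.0648
finger_force: 0.0
```

servo_tool([
  [6.5,-4.2,-26.6,-2,0,0,-42],
  [6.5,-4.2,-26.6,-2,0,0,-42],
  [6.5,-4.2,-26.6,-2,0,0,-42],
  [6.5,-4.2,-26.6,-2,0,0,-42],
  [6.5,-4.2,-26.6,-2,0,0,-42],
  [6.5,-4.2,-26.6,-2,0,0,-42],
  [6.5,-4.2,-26.6,-2,0,0,-42],
  [6.5,-4.2,-26.6,-2,0,0,-42],
])

```text
clock: 19.65
position: [0.4999, -0.0518, 0.1805]
tool_rot: [3.141, -0.0, 0.692]
force: [-0.6, -0.3, -0.6]
grip_width: 0.0652
finger_force: 0.0
```

Run:
```python
from h import *
chain([[(.4294,.2457,.11,80)],[(.4294,.2457,.011,80)]])
```

```text
[13.57, -27.41, 7.03] [0.1, 0.0, -40.3]
--
[0.0, -0.0, 9.9] [0.0, 0.0, 0.0]
--
```

servo_tool([
  [6.5,2.2,-4.4,0,0,0,-8],
  [6.5,4.3,-8.7,0,0,0,-16],
  [6.5,6.5,-13,0,0,0,-24],
  [6.5,8.6,-17.4,0,0,0,-32],
  [6.5,10.8,-21.8,1,0,0,-40.3],
  [6.5,13,-26.3,3,0,0,-40.3],
  [6.5,13.6,-27.4,6,0,0,-40.3],
  [6.5,13.6,-27.4,7,0,0,-40.3],
  [6.5,13.6,-27.4,7,0,0,-40.3],
  [6.5,13.6,-27.4,7,0,0,-40.3],
])

```text
clock: 20.65
position: [0.4307, 0.2443, 0.1104]
tool_rot: [3.141, 0.001, 1.393]
force: [0.3, -0.4, 0.2]
grip_width: 0.0647
finger_force: 0.0
```

servo_tool([
  [6.5,0,0,3,0,0,0],
  [6.5,0,0,6,0,0,0],
  [6.5,0,0,8,0,0,0],
  [6.5,0,0,9.9,0,0,0],
  [6.5,0,0,9.9,0,0,0],
  [3.5,0,0,9.9,0,0,0],
  [3.5,0,0,9.9,0,0,0],
  [3.5,0,0,9.9,0,0,0],
  [3.5,0,0,9.9,0,0,0],
  [3.5,0,0,9.9,0,0,0],
], force=40)

```text
clock: 21.65
position: [0.4305, 0.2458, 0.0124]
tool_rot: [3.14, -0.001, 1.395]
force: [0.6, -3.8, 9.7]
grip_width: 0.0412
finger_force: 39.2
```

servo_tool([
  [3.5,0,0,-1,0,0,0],
  [3.5,0,0,-3,0,0,0],
  [3.5,0,0,-6,0,0,0],
  [3.5,0,0,-9,0,0,0],
  [3.5,0,0,-12,0,0,0],
  [3.5,0,0,-15,0,0,0],
  [3.5,0,0,-17,0,0,0],
  [3.5,0,0,-17,0,0,0],
])

```text
clock: 22.45
position: [0.4305, 0.2467, 0.1843]
tool_rot: [3.139, -0.004, 1.396]
force: [0.0, 0.6, -0.7]
grip_width: 0.0408
finger_force: 40.6
```

Run:
```python
from h import *
chain([[(.49,-.05,.18,40)],[(.4715,-.3164,.14,-2.2)]])
```

```text
[-28.18, 11.03, 0.36] [0.1, -0.3, 40.0]
--
[-18.54, 19.22, 4.0] [-0.0, -0.0, 42.2]
--
```

servo_tool([
  [3.5,-4.5,1.8,0,0,0,8],
  [3.5,-9,3.5,0,0,0,16],
  [3.5,-13.5,5.3,0,0,0,24],
  [3.5,-18,7,0,0,0,32],
  [3.5,-22.5,8.8,0.2,0,0,40],
  [3.5,-27,10.6,0.4,0,0,40],
  [3.5,-28.2,11,0.4,0,0,40],
  [3.5,-28.2,11,0.4,0,0,40],
  [3.5,-28.2,11,0.4,0,0,40],
])

```text
clock: 23.35
position: [0.4885, -0.05, 0.177]
tool_rot: [-3.141, 0.0, 0.698]
force: [0.1, 0.8, 0.2]
grip_width: 0.0408
finger_force: 40.6
```

servo_tool([
  [3.5,-3,3.1,0,0,0,8],
  [3.5,-6,6.2,0,0,0,16],
  [3.5,-9,9.4,0,0,0,24],
  [3.5,-12,12.5,0,0,0,32],
  [3.5,-15,15.6,1,0,0,40],
  [3.5,-18,18.7,3,0,0,42.2],
  [3.5,-18.5,19.2,4,0,0,42.2],
  [3.5,-18.5,19.2,4,0,0,42.2],
  [3.5,-18.5,19.2,4,0,0,42.2],
])

```text
clock: 24.25
position: [0.471, -0.3148, 0.1372]
tool_rot: [-3.141, 0.0, -0.037]
force: [-0.3, 0.2, -0.2]
grip_width: 0.0406
finger_force: 40.7
```

Run:
```python
from h import *
chain([[(.4715,-.3164,.009,-2.2)]])
```

```text
[0.06, 0.16, 12.82] [-0.0, 0.0, 0.1]
--
```

servo_tool([
  [3.5,0,0.1,3,0,0,0],
  [3.5,0,0.1,6,0,0,0],
  [3.5,0,0.1,8,0,0,0],
  [3.5,0,0.1,10,0,0,0],
  [3.5,0,0.1,11.5,0,0,0],
  [3.5,0,0.1,12.5,0,0,0],
  [3.5,0,0.1,12.8,0,0,0],
  [3.5,0,0.1,12.8,0,0,0],
])

```text
clock: 25.05
position: [0.4705, -0.3177, 0.0093]
tool_rot: [3.141, -0.0, -0.038]
force: [-0.1, 0.5, -0.9]
grip_width: 0.0406
finger_force: 40.7
```

servo_tool([
  [4.7,0,0,0,0,0,0],
  [4.7,0,0,0,0,0,0],
  [4.7,0,0,0,0,0,0],
  [4.7,0,0,-1,0,0,0],
  [4.7,0,0,-3,0,0,0],
  [4.7,0,0,-6,0,0,0],
  [6.5,0,0,-10,0,0,0],
  [6.5,0,0,-15.1,0,0,0],
  [6.5,0,0,-17,0,0,0],
  [6.5,0,0,-17,0,0,0],
])

```text
clock: 26.05
position: [0.4711, -0.3185, 0.1825]
tool_rot: [3.139, -0.004, -0.039]
force: [0.5, -0.4, 0.2]
grip_width: 0.0654
finger_force: 0.0
```

Run:
```python
from h import *
f=grab('wrist','w5.png'); print({k:v for k,v in rings(f,80).items()})
for k,v in rings(f,80).items():
    for a in v: print(k,px2w(f,[a[:2]],.028).round(4))
chain([[(.49,-.05,.18,40)],[(.4203,.1864,.11,80)]])
```

```text
{'yellow': [(np.float64(323.0), np.float64(190.5), np.int32(37), np.int32(40), np.int32(663))], 'green': [], 'red': [(np.float64(322.0), np.float64(134.0), np.int32(39), np.int32(41), np.int32(647)), (np.float64(65.0), np.float64(198.5), np.int32(31), np.int32(44), np.int32(431))], 'blue': []}
yellow [[ 0.4711 -0.3178  0.028 ]]
red [[ 0.5299 -0.3191  0.028 ]]
red [[ 0.4739 -0.0288  0.028 ]]
[0.89, -26.84, 0.03] [0.1, -0.1, -42.2]
--
[9.86, -22.59, 7.0] [0.0, 0.0, -40.0]
--
```

servo_tool([
  [6.5,0.9,-26.8,0,0,0,-42],
  [6.5,0.9,-26.8,0,0,0,-42],
  [6.5,0.9,-26.8,0,0,0,-42],
  [6.5,0.9,-26.8,0,0,0,-42],
  [6.5,0.9,-26.8,0,0,0,-42],
  [6.5,0.9,-26.8,0,0,0,-42],
  [6.5,0.9,-26.8,0,0,0,-42],
  [6.5,0.9,-26.8,0,0,0,-42],
  [6.5,0.9,-26.8,0,0,0,-42],
])

```text
clock: 27.0
position: [0.4893, -0.0515, 0.1786]
tool_rot: [3.141, 0.001, 0.692]
force: [0.3, -0.3, -0.1]
grip_width: 0.0648
finger_force: 0.0
```

servo_tool([
  [6.5,2,-4.5,0,0,0,-8],
  [6.5,4,-9,0,0,0,-16],
  [6.5,6,-13.5,0,0,0,-24],
  [6.5,8,-18,0,0,0,-32],
  [6.5,9.5,-22,0,0,0,-40],
  [6.5,9.9,-22.6,0,0,0,-40],
  [6.5,9.9,-22.6,2,0,0,-40],
  [6.5,9.9,-22.6,2,0,0,-40],
  [6.5,9.9,-22.6,2,0,0,-40],
])

```text
clock: 27.9
position: [0.4215, 0.1854, 0.1588]
tool_rot: [-3.141, 0.002, 1.39]
force: [0.2, -1.0, 0.8]
grip_width: 0.065
finger_force: 0.0
```

Run:
```python
from h import *
f=grab('wrist','w6.png')
for k,v in rings(f,80).items():
    for a in v: print(k,a,px2w(f,[a[:2]],.034).round(4))
chain([[(.4203,.1864,.011,80)]])
```

```text
red (np.float64(573.5), np.float64(280.0), np.int32(38), np.int32(37), np.int32(541)) [[0.6742 0.0441 0.034 ]]
red (np.float64(382.5), np.float64(317.0), np.int32(32), np.int32(21), np.int32(211)) [[0.4597 0.0396 0.034 ]]
[0.06, -0.15, 14.81] [0.0, 0.1, -0.4]
--
```

servo_tool([
  [6.5,0.1,-0.1,4,0,0,0],
  [6.5,0.1,-0.1,8,0,0,0],
  [6.5,0.1,-0.1,12,0,0,0],
  [6.5,0.1,-0.1,14.8,0,0,0],
  [6.5,0.1,-0.1,14.8,0,0,0],
  [3.5,0.1,-0.1,14.8,0,0,0],
  [3.5,0.1,-0.1,14.8,0,0,0],
  [3.5,0.1,-0.1,14.8,0,0,0],
  [3.5,0.1,-0.1,14.8,0,0,0],
  [3.5,0.1,-0.1,14.8,0,0,0],
], force=40)

```text
clock: 28.95
position: [0.4213, 0.188, 0.0125]
tool_rot: [3.139, -0.001, 1.392]
force: [-0.3, -3.1, 12.1]
grip_width: 0.0409
finger_force: 40.9
```

servo_tool([
  [3.5,0,0,-1,0,0,0],
  [3.5,0,0,-3,0,0,0],
  [3.5,0,0,-6,0,0,0],
  [3.5,0,0,-9,0,0,0],
  [3.5,0,0,-12,0,0,0],
  [3.5,0,0,-15,0,0,0],
  [3.5,0,0,-17,0,0,0],
  [3.5,0,0,-17,0,0,0],
])

```text
clock: 29.75
position: [0.4212, 0.1886, 0.1842]
tool_rot: [3.139, -0.004, 1.392]
force: [0.5, 0.7, -1.4]
grip_width: 0.0409
finger_force: 40.8
```

Run:
```python
from h import *
chain([[(.46,-.05,.18,40)],[(.4115,-.3140,.14,-2.2)]])
```

```text
[-22.8, 8.05, 0.36] [0.1, -0.3, 39.8]
--
[-20.68, 17.11, 4.0] [-0.0, -0.0, 42.2]
--
```

servo_tool([
  [3.5,-4.5,1.6,0,0,0,8],
  [3.5,-9,3.2,0,0,0,16],
  [3.5,-13.5,4.8,0,0,0,24],
  [3.5,-18,6.4,0,0,0,32],
  [3.5,-22.8,8,0.2,0,0,39.8],
  [3.5,-22.8,8,0.2,0,0,39.8],
  [3.5,-22.8,8,0.2,0,0,39.8],
  [3.5,-22.8,8,0.2,0,0,39.8],
])

```text
clock: 30.55
position: [0.4584, -0.0496, 0.179]
tool_rot: [-3.141, 0.0, 0.7]
force: [-0.0, 1.2, -0.2]
grip_width: 0.0412
finger_force: 40.8
```

servo_tool([
  [3.5,-3.5,2.9,0,0,0,8],
  [3.5,-7,5.8,0,0,0,16],
  [3.5,-10.5,8.7,0,0,0,24],
  [3.5,-14,11.6,0,0,0,32],
  [3.5,-17.5,14.5,1,0,0,40],
  [3.5,-20.7,17.1,3,0,0,42.2],
  [3.5,-20.7,17.1,4,0,0,42.2],
  [3.5,-20.7,17.1,4,0,0,42.2],
  [3.5,-20.7,17.1,4,0,0,42.2],
])

```text
clock: 31.45
position: [0.4106, -0.3132, 0.1392]
tool_rot: [-3.141, 0.0, -0.036]
force: [0.2, 0.5, -0.4]
grip_width: 0.0407
finger_force: 40.8
```

Run:
```python
from h import *
chain([[(.4115,-.3140,.009,-2.2)]])
```

```text
[0.1, 0.08, 13.02] [-0.0, 0.0, 0.1]
--
```

servo_tool([
  [3.5,0.1,0.1,3,0,0,0],
  [3.5,0.1,0.1,6,0,0,0],
  [3.5,0.1,0.1,8,0,0,0],
  [3.5,0.1,0.1,10,0,0,0],
  [3.5,0.1,0.1,11.5,0,0,0],
  [3.5,0.1,0.1,12.5,0,0,0],
  [3.5,0.1,0.1,13,0,0,0],
  [3.5,0.1,0.1,13,0,0,0],
])

```text
clock: 32.25
position: [0.411, -0.3157, 0.0091]
tool_rot: [3.141, -0.0, -0.038]
force: [0.9, -0.2, 0.6]
grip_width: 0.0409
finger_force: 40.8
```

servo_tool([
  [4.7,0,0,0,0,0,0],
  [4.7,0,0,0,0,0,0],
  [4.7,0,0,0,0,0,0],
  [4.7,0,0,-1,0,0,0],
  [4.7,0,0,-3,0,0,0],
  [4.7,0,0,-6,0,0,0],
  [4,0,0,-10,0,0,0],
  [2,0,0,-15,0,0,0],
  [0,0,0,-20,0,0,0],
  [0,0,0,-20,0,0,0],
])

```text
clock: 33.25
position: [0.4119, -0.3174, 0.2147]
tool_rot: [3.138, -0.007, -0.04]
force: [0.0, -0.8, -1.3]
grip_width: -0.0
finger_force: 0.0
```

servo_tool([
  [0,0,-2,0,0,0,0],
  [0,0,-5,0,0,0,0],
  [0,0,-7,0,0,0,0],
  [0,0,-7,0,0,0,0],
  [0,0,-7,0,0,0,0],
])

```text
clock: 33.75
position: [0.4135, -0.2457, 0.2094]
tool_rot: [3.141, -0.0, -0.038]
force: [-0.4, -0.1, -0.4]
grip_width: -0.0002
finger_force: 0.0
```

Run:
```python
from h import *
f=grab('wrist','w7.png');s=bot.observe();print(s['position'],s['tool_rot'],s['grip_width'])
im=cv2.resize(f['frame'][0:330,100:540],(792,594),interpolation=cv2.INTER_CUBIC)
for k in range(0,440,40):
    x=int(k*1.8);im[0:6,x]=(255,0,255);cv2.putText(im,str(100+k),(x,16),0,.35,(255,0,255),1)
for k in range(0,330,40):
    y=int(k*1.8);im[y,0:6]=(255,0,255);cv2.putText(im,str(k),(8,y+4),0,.35,(255,0,255),1)
cv2.imwrite('pics/w7c.png',im)
```

```text
[ 0.41340697 -0.24619467  0.2093554 ] [ 3.14073922e+00 -3.59311370e-04 -3.91113400e-02] 8.493379778942099e-05
```

View pics/w7c.png

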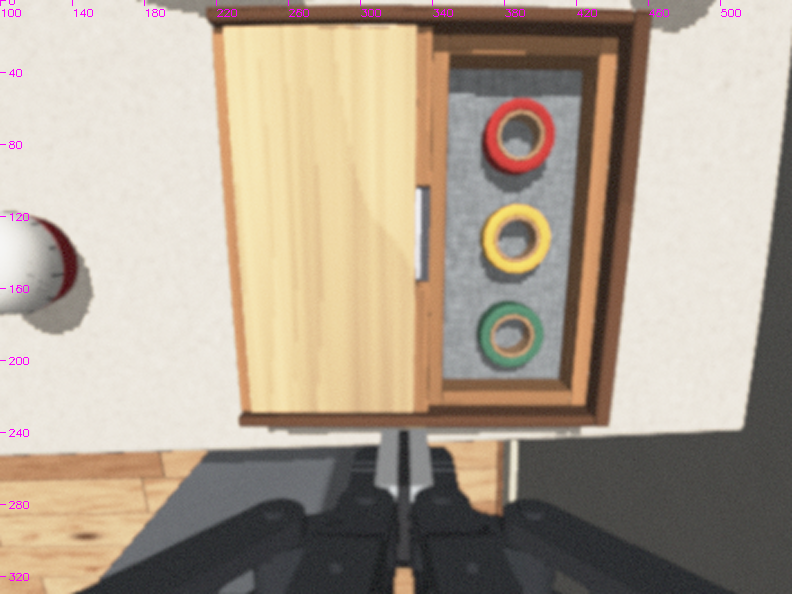

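Run:
```python
from h import *
f=load('w7.png')
uv=lambda L:np.array(L)/1.8+[100,0]
a=np.radians(-92.2)
R=np.array([[np.cos(a),-np.sin(a)],[np.sin(a),np.cos(a)]])
W=px2w(f,uv([(207,12),(648,14),(608,424),(240,423)]),.056)[:,:2]
print('corners',W.round(4).tolist()); c=W.mean(0)-[.0018,0];print('center',c,np.degrees(np.arctan2(*(W[1]-W[0])[::-1])),np.degrees(np.arctan2(*(W[2]-W[3])[::-1])))
C=lambda p:((p[:,:2]-[.0018,0]-c)@R*1000).round(1).tolist()
print('tail',C(px2w(f,uv([(223,30),(248,410)]),.054)),'nose',C(px2w(f,uv([(418,30),(413,410)]),.054)))
print('lock',C(px2w(f,uv([(428,187),(427,281)]),.0465)))
print('open end deck',C(px2w(f,uv([(213,30),(241,410)]),.048)))
w=lambda x,y:(R@[x,y]+c)
print(w(-.135,0),w(0,0),w(-.02,0))
```

```text
corners [[0.5918, -0.1514], [0.583, -0.3789], [0.3568, -0.3712], [0.3662, -0.1427]]
center [ 0.47264469 -0.26107638] -92.19987659152484 -92.36660046097847
tail [[-107.0, 105.0], [-109.0, -104.9]] nose [[-5.4, 104.1], [-6.9, -104.7]]
lock [[1.0, 26.4], [1.1, -26.5]]
open end deck [[-114.2, 107.1], [-115.4, -107.1]]
[ 0.47782705 -0.12617588] [ 0.47264469 -0.26107638] [ 0.47341245 -0.24109112]
```

Run:
```python
from h import *
chain([[(.4782,-.1162,.19,80)],[(.4782,-.1162,.12,87.8)]])
```

```text
[5.97, -13.24, 1.93] [0.1, 0.0, -82.2]
--
[0.0, -0.0, 7.0] [-0.0, 0.0, -7.8]
--
```

servo_tool([
  [8.5,6,-13.2,1.9,0,0,-82.2],
  [8.5,6,-13.2,1.9,0,0,-82.2],
  [8.5,6,-13.2,1.9,0,0,-82.2],
  [8.5,6,-13.2,1.9,0,0,-82.2],
  [8.5,6,-13.2,1.9,0,0,-82.2],
  [8.5,6,-13.2,1.9,0,0,-82.2],
  [8.5,6,-13.2,1.9,0,0,-82.2],
  [8.5,6,-13.2,1.9,0,0,-82.2],
  [8.5,6,-13.2,1.9,0,0,-82.2],
  [8.5,6,-13.2,1.9,0,0,-82.2],
])

```text
clock: 34.8
position: [0.4786, -0.1175, 0.1901]
tool_rot: [3.141, 0.001, 1.4]
force: [-0.1, -0.2, 0.1]
grip_width: 0.085
finger_force: 0.0
```

servo_tool([
  [8.5,0,0,3,0,0,-7.8],
  [8.5,0,0,6,0,0,-7.8],
  [8.5,0,0,7,0,0,-7.8],
  [8.5,0,0,7,0,0,-7.8],
  [8.5,0,0,7,0,0,-7.8],
  [8.5,0,0,7,0,0,-7.8],
])

```text
clock: 35.4
position: [0.4792, -0.1165, 0.121]
tool_rot: [3.14, 0.001, 1.531]
force: [-0.8, 0.1, -0.2]
grip_width: 0.085
finger_force: 0.0
```

Run:
```python
from h import *
print(bot.observe()['position'])
chain([[(.4782,-.1162,.0375,87.8)]])
```

```text
[ 0.47922935 -0.11653455  0.12100445]
[0.04, -0.12, 8.35] [0.1, 0.0, -0.1]
--
```

servo_tool([
  [8.5,0,0,3,0,0,0],
  [8.5,0,0,6,0,0,0],
  [8.5,0,0,8,0,0,0],
  [8.5,0,0,8.3,0,0,0],
  [8.5,0,0,8.3,0,0,0],
  [8.5,0,0,8.3,0,0,0],
])

```text
clock: 36.0
position: [0.4794, -0.1164, 0.0382]
tool_rot: [3.14, 0.001, 1.532]
force: [-0.5, -0.1, 0.4]
grip_width: 0.0848
finger_force: 0.0
```

servo_tool([
  [8.5,-0.8,0,0,0,0,0],
  [8.5,-1.4,0,0,0,0,0],
  [8.5,-1.7,0,0,0,0,0],
  [8.5,-2,0,0,0,0,0],
  [8.5,-2.2,0,0,0,0,0],
  [8.5,-2.2,0,0,0,0,0],
])

```text
clock: 36.6
position: [0.4777, -0.1386, 0.0369]
tool_rot: [-3.142, 0.001, 1.531]
force: [-0.7, 0.3, -0.4]
grip_width: 0.0851
finger_force: 0.0
```

servo_tool([
  [8.5,-0.3,0,0,0,0,0],
  [8.5,-0.6,0,0,0,0,0],
  [8.5,-0.9,0,0,0,0,0],
  [8.5,-1.2,0,0,0,0,0],
  [8.5,-1.5,0,0,0,0,0],
  [8.5,-1.8,0,0,0,0,0],
  [8.5,-2.1,0,0,0,0,0],
  [8.5,-2.4,0,0,0,0,0],
])

```text
clock: 37.4
position: [0.4768, -0.1626, 0.0369]
tool_rot: [-3.142, 0.001, 1.532]
force: [-0.4, 0.8, -0.6]
grip_width: 0.085
finger_force: 0.4
```

Run:
```python
from h import *
print(bot.observe()['position'],bot.observe()['force'])
f=grab('wrist','w8.png');im=f['frame'][150:400,140:500]
cv2.imwrite('pics/w8c.png',cv2.resize(im,(720,500)))
```

```text
[ 0.47675813 -0.16256708  0.03692351] [-0.43717789  0.78332783 -0.57494318]
```

View pics/w8c.png

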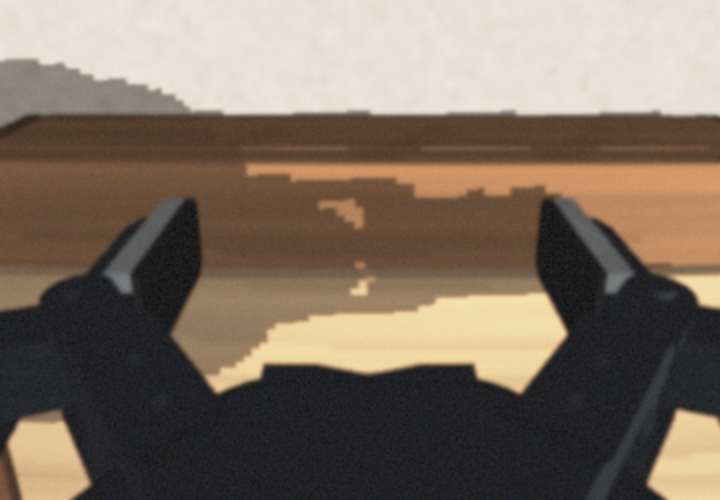

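servo_tool([
  [8.5,-0.6,0,0,0,0,0],
  [8.5,-1.2,0,0,0,0,0],
  [8.5,-1.8,0,0,0,0,0],
  [8.5,-2.4,0,0,0,0,0],
  [8.5,-3,0,0,0,0,0],
  [8.5,-3.6,0,0,0,0,0],
  [8.5,-4.2,0,0,0,0,0],
  [8.5,-4.8,0,0,0,0,0],
  [8.5,-5.4,0,0,0,0,0],
])

```text
clock: 38.35
position: [0.4747, -0.2167, 0.037]
tool_rot: [-3.142, 0.001, 1.532]
force: [0.1, 1.9, 1.3]
grip_width: 0.085
finger_force: 0.9
```

servo_tool([
  [8.5,-0.5,0,0,0,0,0],
  [8.5,-1,0,0,0,0,0],
  [8.5,-1.5,0,0,0,0,0],
  [8.5,-2,0,0,0,0,0],
  [8.5,-2.5,0,0,0,0,0],
  [8.5,-2.9,0,0,0,0,0],
])

```text
clock: 38.95
position: [0.4735, -0.2458, 0.037]
tool_rot: [-3.142, 0.001, 1.532]
force: [0.1, 0.9, -0.2]
grip_width: 0.0848
finger_force: 0.3
```

servo_tool([
  [8.5,-0.2,0,0,0,0,0],
  [8.5,-0.4,0,0,0,0,0],
  [8.5,-0.6,0,0,0,0,0],
  [8.5,-0.8,0,0,0,0,0],
  [8.5,-0.8,0,0,0,0,0],
])

```text
clock: 39.45
position: [0.4733, -0.2535, 0.037]
tool_rot: [3.142, 0.001, 1.532]
force: [-0.7, 0.5, -0.2]
grip_width: 0.0848
finger_force: 0.0
```

Run:
```python
from h import *
f=grab('wrist','w9.png');g=grab('scene','s9.png');s=grab('side','d9.png')
im=cv2.resize(f['frame'][150:400,140:500],(420,292))
c=g['frame'][180:300,305:435];d=s['frame'][175:295,315:445]
z=lambda a:cv2.resize(a,(390,292+68-0),interpolation=cv2.INTER_CUBIC)
bot_=np.hstack([z(c),z(d)])
top=np.zeros((240,780,3),np.uint8);im=cv2.resize(im,(345,240));top[:,:345]=im
cv2.imwrite('pics/c9.png',np.vstack([top,bot_]))
```

```text
(no output)
```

View pics/c9.png

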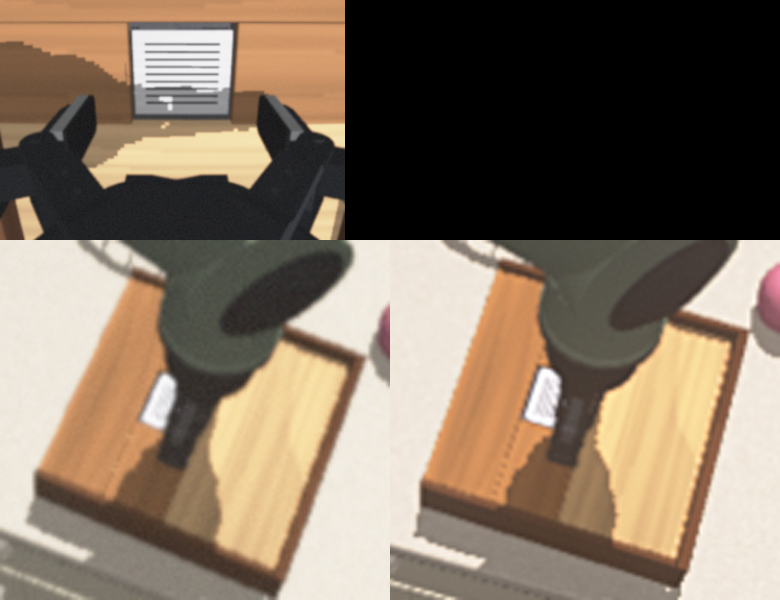

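servo_tool([
  [8.5,0.5,0,0,0,0,0],
  [8.5,0.5,0,-4,0,0,0],
  [6,0.5,0,-9,0,0,0],
  [3,0,0,-14,0,0,0],
  [0,-4,0,-18,0,0,0],
  [0,-8,0,-18,0,0,0],
  [0,-9,0,-18,0,0,0],
  [0,-9,0,-18,0,0,0],
  [0,-9,0,-18,0,0,0],
])

```text
clock: 40.5
position: [0.4698, -0.3418, 0.2164]
tool_rot: [-3.141, -0.0, 1.532]
force: [0.6, -0.2, -0.4]
grip_width: 0.0001
finger_force: 0.0
```

Run:
```python
from h import *
f=grab('wrist','w10.png');s=bot.observe();print(s['position'],s['tool_rot'],s['grip_width'])
im=cv2.resize(f['frame'][0:330,100:540],(792,594),interpolation=cv2.INTER_CUBIC)
cv2.imwrite('pics/w10c.png',im)
```

```text
[ 0.46992501 -0.34149543  0.21642026] [-3.14068916e+00 -4.96290737e-04  1.53311805e+00] 0.0001900624392673218
```

View pics/w10c.png

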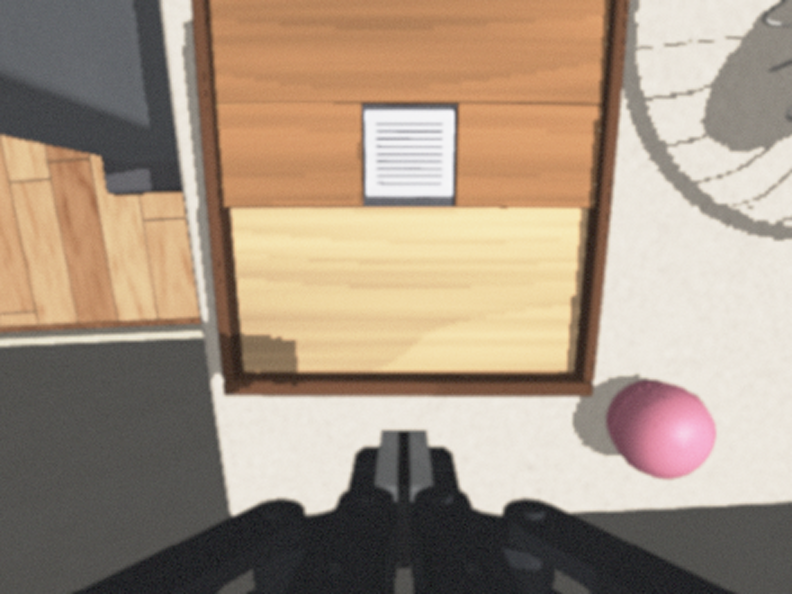

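Run:
```python
from h import *
f=load('w10.png')
W=px2w(f,np.array([(363,107),(457,107),(457,200),(363,201),(410,206)])/1.8+[100,0],.0465)-[0,.0018,0]
print(W.round(4).tolist());m=W[:4].mean(0);print(m)
chain([[(m[0],m[1]+.004,.12,87.8)],[(m[0],m[1]+.004,.05,87.8)]])
```

```text
[[0.4513, -0.2105, 0.0465], [0.5038, -0.2125, 0.0465], [0.5031, -0.2627, 0.0465], [0.4485, -0.2612, 0.0465], [0.4757, -0.2651, 0.0465]]
[ 0.47667878 -0.23673525  0.0465    ]
[10.89, 0.27, 9.65] [-0.1, -0.0, 0.0]
--
[0.0, -0.0, 7.0] [0.0, 0.0, 0.0]
--
```

servo_tool([
  [0,4,0.1,2,0,0,0],
  [0,8,0.2,5,0,0,0],
  [0,10.8,0.2,9,0,0,0],
  [0,10.8,0.2,12,0,0,0],
  [0,10.8,0.2,15,0,0,0],
  [0,10.8,0.2,16.4,0,0,0],
  [0,10.8,0.2,16.4,0,0,0],
  [0,10.8,0.2,16.4,0,0,0],
])

```text
clock: 41.35
position: [0.4763, -0.2353, 0.0538]
tool_rot: [3.141, 0.001, 1.532]
force: [-0.8, 0.1, 0.6]
grip_width: 0.0002
finger_force: 0.0
```

servo_tool([
  [0,0,0,0.2,0,0,0],
  [0,0,0,0.4,0,0,0],
  [0,0,0,0.5,0,0,0],
  [0,0,0,0.6,0,0,0],
  [0,0,0,0.6,0,0,0],
])

```text
clock: 41.85
position: [0.476, -0.2353, 0.047]
tool_rot: [-3.142, 0.001, 1.532]
force: [-0.1, 0.2, 0.6]
grip_width: 0.0001
finger_force: 0.0
```

servo_tool([
  [0,0,0,0.1,0,0,0],
  [0,0,0,0.2,0,0,0],
  [0,0,0,0.2,0,0,0],
])

```text
clock: 42.15
position: [0.4761, -0.2361, 0.0463]
tool_rot: [3.14, 0.001, 1.531]
force: [-7.6, 1.1, 32.1]
grip_width: -0.0002
finger_force: 15.8
```

servo_tool([
  [0,-0.3,0,-0.04,0,0,0],
  [0,-0.6,0,-0.04,0,0,0],
  [0,-0.9,0,-0.04,0,0,0],
  [0,-1.2,0,-0.04,0,0,0],
  [0,-1.5,0,-0.04,0,0,0],
  [0,-1.8,0,-0.04,0,0,0],
  [0,-2.1,0,-0.04,0,0,0],
  [0,-2.4,0,-0.04,0,0,0],
])

```text
clock: 42.95
position: [0.4751, -0.2595, 0.0463]
tool_rot: [3.141, 0.0, 1.531]
force: [-3.7, 21.4, 28.2]
grip_width: -0.0003
finger_force: 14.3
```

servo_tool([
  [0,0,0,-1,0,0,0],
  [0,0,0,-4,0,0,0],
  [0,0,0,-9,0,0,0],
  [0,-4,0,-14,0,0,0],
  [0,-8,0,-17,0,0,0],
  [0,-8,0,-17,0,0,0],
  [0,-8,0,-17,0,0,0],
  [0,-8,0,-17,0,0,0],
])

```text
clock: 43.75
position: [0.4717, -0.3379, 0.2144]
tool_rot: [-3.14, -0.001, 1.532]
force: [0.6, 1.0, -0.8]
grip_width: 0.0
finger_force: 0.0
```

Run:
```python
from h import *
f=grab('wrist','w11.png');g=grab('scene','s11.png')
a=cv2.resize(f['frame'][0:260,160:480],(480,390));b=cv2.resize(g['frame'][150:260,230:320],(320,390),interpolation=cv2.INTER_CUBIC)
cv2.imwrite('pics/c11.png',np.hstack([a,b]))
```

```text
(no output)
```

View pics/c11.png

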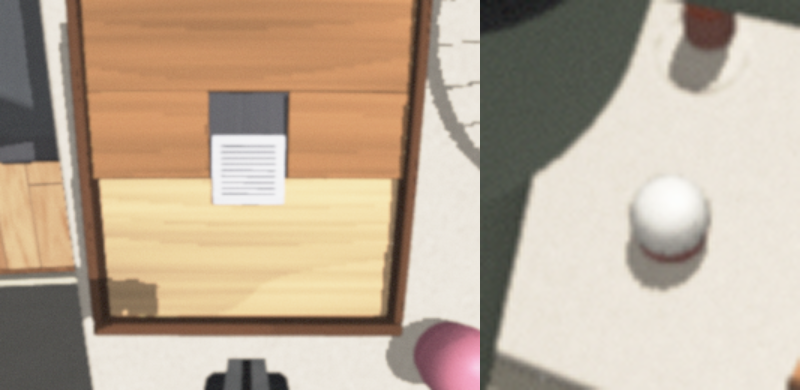

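Run:
```python
from h import *
f=load('w11.png')
uv=np.array([(248,134),(248,205),(248,92)])/1.5+[160,0]
print((px2w(f,uv,.0465)-[0,.0018,0]).round(4).tolist(),px2w(f,[np.array((248,178))/1.5+[160,0]],.048)-[0,.0018,0])
```

```text
[[0.476, -0.2364, 0.0465], [0.4742, -0.2838, 0.0465], [0.4769, -0.2098, 0.0465]] [[ 0.47488357 -0.26542676  0.048     ]]
```

```bash
python3 -c "
from workcell import bot
print(bot.job_done())"
```

```text
the job is handed in; nothing more can be done
None
```

I handed the job in at about 44 s, but `job_done()` returned no verdict: the timer stands on the bare worktop, all three rolls (red, yellow, green) are in the well, the lid has dropped into its pocket, and the lock plate is out about 24 mm, measured from the picture.

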